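Check a plate incubator with a stick thermometer

TASK

Check the plate incubator's chamber temperature: press its large round stop key and then its oblong check key, fully down and one at a time, leaving the two square keys alone. Then take the stick thermometer with the slab-shaped handle (not the one with the round dial) out of its rack and lower its stem upright through the round port in the incubator's lid, without the thermometer ever touching the incubator, until the dark ring on the stem is level with the top of the lid. Finish while still holding it there, steady, upright and centred in the port; leave the dial thermometer, the microplate, the bottle and the beaker undisturbed.

Things in the scene. Friction and masses are not known exactly. Their poses are not given: they have to be found in the camera images.
- incubator: bench plate incubator shaker, off-white over a dark blue skirt, 290 mm deep (x) x 240 wide (y) x 135 high, fixed to the bench. Origin: centre of its underside; z up; its front (-x) has the control panel with a blue display and four light-grey keys, the back 205 mm is the closed lid with a tinted window and the port. The lid's top is flat, 135 mm above the bench. A grip bar 90 mm wide sticks out 6 mm from the lid's front edge, its top 122 mm above the bench
- port (a point): centre of the mouth of the round thermometer port, level with the lid's top, framed by a flat steel ring 29 mm across. The bore is 18 mm in diameter, vertical, 30 mm long through the insulated lid, and opens into the empty chamber, whose floor is 82 mm below this point. It lies in the incubator's frame at x +30, y -45, z +135 mm
- stop_key_top (a point): centre of the top of the stop key: round, 24 mm in diameter, the rightmost of the four in the row seen from the robot (incubator frame x -125, y -75 mm). The panel and its keys slope 10 degrees, rising away from the front; the keys stand 9 mm proud of the panel, are 50 mm apart and move along the panel's normal (z of this point)
- check_key_top (a point): centre of the top of the check key: oblong, 13 x 32 mm (long in y), 9 mm proud, the leftmost of the four in the row seen from the robot (incubator frame x -125, y +75 mm)
- stop_key (a joint): travel of the stop key in m: 0 up, 0.005 fully down; springs back; starts to move at about 1.2 N and is fully down at 4 N; counts as pressed from 0.003
- check_key (a joint): travel of the check key in m, the same spring: 0 up, 0.005 fully down; pressed from 0.003
- set_key_a (a joint): travel of the square key (13 mm) next to the stop key, 0 up, 0.005 down; to be left alone
- set_key_b (a joint): travel of the square key (13 mm) next to the check key, 0 up, 0.005 down; to be left alone
- rack: grey plastic thermometer rack fixed to the bench, 170 mm long (x) x 56 x 120 mm high. Origin: centre of its underside. Its top plate has three 11 mm holes on its centre line at x -50, 0 and +50 mm; the stick thermometer and the dial thermometer stand in the two outer ones, either way round, each hanging by its shoulder on the plate; the middle hole is empty
- thermometer: cordless stick thermometer, 200 mm long, 56 to 112 g, standing upright in the rack: a straight steel stem 5 mm in diameter and 110 mm long below a light-grey slab handle 24 mm (x) x 18 mm (y) x 90 mm high (z). Origin: the tip at the bottom of the stem, 10 mm above the bench in the rack; z points up along the stem to the handle
- thermometer_mid (a point): centre of the stick thermometer's slab handle, 155 mm above the tip on its axis; x across the 24 mm width, y across the 18 mm thickness
- thermometer_mark (a point): centre of the dark immersion ring round the stem (4 mm high), 60 mm above the tip and 50 mm below the handle, on the axis
- thermometer_tip (a point): lowest point of the stem, on its axis
- dial_mid (a point): half-way up the dial thermometer, a bystander in the same rack: a steel stem 4 mm thick and 105 mm long under a round dial 44 mm across lying flat, its top about 142 mm above the bench; this point is 60 mm above its tip
- microplate: bystander: well plate lying on the bench to the right of the incubator, 86 x 128 x 15 mm; origin: centre of its underside
- reagent_bottle: bystander: white bottle, 60 mm in diameter, 140 mm high, to the left of the rack; origin: centre of its underside
- beaker: bystander: glass beaker, 66 mm across, 85 mm high, beyond the rack; origin: centre of its underside

How it is judged:
On the way, in this order (a step that is already met when the one before it is completed fails the run):
1. the stop key is pressed (value of joint stop_key above 0.003 m).
2. then, with the stop key released, the check key is pressed (value of joint check_key above 0.003 m and value of joint stop_key below 0.0015 m).
3. then the thermometer's tip is lowered into the port (z of thermometer_tip in the frame of port below -0.01 m and horizontal distance between thermometer_tip and port below 0.009 m and horizontal distance between thermometer_mark and port below 0.02 m), for 0.1 s.
At the end, for the whole second after the job is handed in: held by the gripper: stem through the port, tip and dark ring both within 4.5 mm of the port's axis, the ring within 8 mm of the level of the lid's top, leaning less than 5 degrees, still (under 15 mm/s), not touching the incubator; all four keys are up (horizontal distance between each of thermometer_tip, thermometer_mark and port below 0.0045 m and z of thermometer_mark in the frame of port between -0.008 and 0.008 m and angle between thermometer's own z axis and vertical below 0.09 rad and linear speed of thermometer below 0.015 m/s and contact force between the fingers and thermometer above 1 N and contact force between thermometer and incubator below 0.2 N and value of joint each of stop_key, check_key, set_key_a, set_key_b below 0.0015 m); the arm keeps its last pose, push and grip.
It fails at once if the stick thermometer touches the incubator (contact force between thermometer and incubator above 0.2 N).
It fails at once if a square key is pressed (value of joint any of set_key_a, set_key_b above 0.002 m).
It fails at once if two keys are down at the same time (value of joint each of stop_key, check_key above 0.002 m).
It fails at once if a bystander is moved by more than 15 mm (distance of any of dial_mid, microplate, reagent_bottle, beaker from where it was at the start of the episode above 0.015 m).
It also fails if it takes over 69 s, if anything falls off the work surface, if the arm or the gripper's body presses on something with over 40 N, if the wrist force passes 120 N, or if a joint passes its speed limit or range.

ROBOT

A 7-joint arm with a two-finger parallel gripper is mounted at the origin on the work surface. World frame = base frame: x ahead of the robot, y to its left, z up, the work surface at z = 0. Lengths are in m, angles in rad, forces in N, time in s.
With the tool pointing down it reaches from about 0.425 to 0.925 m from the base axis. Payload 6.8 kg.
Tool frame: the origin (TCP) lies midway between the tips of the shut fingers; the grasp point (between the pads) lies 19 mm behind it; z points along the fingers, y is the line along which they close (so a half turn about z gives the same grasp; the last joint's range is limited). The gripper opens to 85 mm and grips with 20 to 120 N. Pads are 22 mm wide; open, the fingers measure 114 mm over their backs; the gripper's body (76 mm by 85 mm) begins 54 mm behind the grasp point. The pads swing forward as they close: fully open they stand 13 mm farther back than shut.
Start: joints at [-0.108, 0.477, 0.022, 1.555, -0.011, 1.109, -0.083], TCP at [0.675, 0, 0.231] pointing down, gripper open.
Joint ranges: [-2.96, 2.96], [-0.34, 2.1], [-1.41, 1.46], [0.24, 2.44], [-1.37, 4.51], [0.17, 1.92], [-2.96, 2.96]. Speed limits (rad/s): [2.39, 2.39, 3.14, 3.14, 3.14, 3.14, 3.14].

INTERFACE

Orientations are given as a rotation vector (axis times angle).
In Python, from bench import r gives the robot as it stands. The module is installed in compiled form; this text tells all that it offers.
- The arm moves only by the tool apply_moves, never from a script. Its argument "rows" is a list of rows, each a list of 6 numbers: the shift along the tool's x, y, z scaled (see below), then the turn, a rotation vector about the tool's x, y, z scaled (see below). A call has 1 to 5 rows; each row is the pose to reach, as a shift and turn from the pose commanded when the call began, along the tool's axes at that moment; what a row does not reach only later rows make up. The controller multiplies each number of a shift by 0.25 m and each number of a turn by 90 degrees. A row lasts 1/8 s, in which the tool goes at most 62.5 mm and 10.7 degrees, less where a joint would pass 70% of its speed; a pose out of reach is approached as far as the arm can. A call with a number of a shift or a turn outside -1 to 1 is refused whole. A call with a gripper value outside its range is refused whole. "claw" is the opening, from 0 (shut) to 1 (fully open), set as the call begins (left out, the last holds). The fingers move at their own pace and stop on an object; "newtons" is the grip in N (left out, the last holds). Time passes only in rows, so rows that repeat a pose let the fingers close. It gives the time, the measured TCP pose, the force, the opening and the grip force at its end, in the units of the state.
- r.get_obs(): the state, without advancing time (a new reading comes with each control period).
- r.grab_frame(name): name is "scene" or "side" or "wrist"; returns a dict with "pixels" (480x640x3 uint8, red, green, blue), "intrinsics" (3x3 intrinsics, pixels), "dist" ([k1, k2, p1, p2, k3] as OpenCV has them; the pictures are not rectified), "eye" and "attitude" of the camera in the world. Camera axes: x right, y up, looking along -z (the intrinsics and any distortion apply to the point x, -y, -z); pixel columns grow to the right and rows downward; lengths in m; the calibration is good to about 2 mm. A picture is of the moment at which its call begins. There is no depth.
- r.hand_in(): hands the job in; it is judged then, once.
Trained networks look in a picture, given as the dict that the camera call returned (one of the last four; its "shot" number tells which), for a name from the list of things; names that differ only in an ending like _2 or _b are one class to them, and where a whole thing is asked for, a point or a joint stands for the part that bears it (a point fixed in the world has none). Each returns a list of dicts, best first, with "conf" (0 to 1); they miss things now and then, are a little off and sometimes report something else, mostly with a low value. They report only what shows in the picture. A call takes as long as a camera call.
- r.search_frame(picture, thing): "rect" ([left, top, width, height] in pixels, round what is visible of it).
- r.outline_of(picture, thing): "pixels" (480x640 bool, what is visible of it) and "rect" ([left, top, width, height] in pixels, round what is visible of it).
- r.landmark_of(picture, thing): "point" ([column, row] in pixels: a listed point, or the origin of a listed thing).
The state is a dict: "clock": time; "joints": joint angles; "qvel": joint speeds; "tau": joint torques, N m; "tcp_pos": TCP position; "orientation": TCP orientation; "contact_force": force on the tool from outside, world axes, zero at the start; "moment": the same for the moment, N m; "grip_width": finger opening in m; "gripper_force": force on a finger pad.
Only numpy, scipy, OpenCV 4.12 (cv2) and the standard library are available. Lean on these libraries where they do the work, as an engineer would, in place of code of your own. Each camera call takes 0.05 s, during which the arm holds its last target. There are 200 camera calls.

## Working session

There is one attempt and no reset: what is moved stays moved. The work goes in short steps, Python scripts to look and compute and a tool call to move; the robot and the scene stay as the last step left them, time stands still between calls to the robot, and variables do not carry over. Pictures are saved under pics/ and viewed, at most 10 in all, crops included, and the job is handed in when it is done.

Besides the shell and the picture viewer there is one more tool, called as name([rows], argument=value, ...), one row to a line, values as JSON. apply_moves: Moves the arm, as the interface text tells. Its arguments: {"type":"object","properties":{"rows":{"type":"array","items":{"type":"array","items":{"type":"number"}}},"claw":{"type":"number"},"newtons":{"type":"number"}},"required":["rows"]}

```bash
mkdir -p pics
cat > h.py <<'E'
import numpy as np, cv2
from scipy.spatial.transform import Rotation as R
from bench import r
def att(f):
    a=np.array(f["attitude"],float)
    return a if a.shape==(3,3) else R.from_rotvec(a).as_matrix()
def ray(f,p):
    u=cv2.undistortPoints(np.array([[p]],float),np.array(f["intrinsics"]),np.array(f["dist"]))[0,0]
    return np.array(f["eye"]),att(f)@np.array([u[0],-u[1],-1.])
def atz(f,p,z):
    e,d=ray(f,p); return e+d*(z-e[2])/d[2]
def proj(f,P):
    c=att(f).T@(np.array(P,float)-np.array(f["eye"]))
    return cv2.projectPoints(np.array([[c[0],-c[1],-c[2]]]),np.zeros(3),np.zeros(3),np.array(f["intrinsics"]),np.array(f["dist"]))[0][0,0]
def tri(rs):
    A=0;b=0
    for e,d in rs:
        d=d/np.linalg.norm(d);M=np.eye(3)-np.outer(d,d);A=A+M;b=b+M@e
    X=np.linalg.solve(A,b)
    return X,[np.linalg.norm(np.cross(X-e,d/np.linalg.norm(d)))for e,d in rs]
def save(f,n): cv2.imwrite("pics/"+n,f["pixels"][:,:,::-1])
E
cat > a.py <<'E'
from h import *
np.set_printoptions(precision=4,suppress=True)
o=r.get_obs();print({k:o[k] for k in("clock","tcp_pos","orientation","grip_width")})
fs={}
for n in("scene","side"):
    f=r.grab_frame(n);fs[n]=f;save(f,n+"0.png");print(n,f["eye"],np.array(f["attitude"]).shape)
for t in("port","stop_key_top","check_key_top","thermometer_mid","thermometer_mark","thermometer_tip","dial_mid","incubator","rack","microplate","reagent_bottle","beaker"):
    rs=[];s=t
    for n,f in fs.items():
        L=r.landmark_of(f,t)
        if L: rs.append(ray(f,L[0]["point"]));s+=f" {n} {np.round(L[0]['point'],1)} {L[0]['conf']:.2f}"
    print(s,*(tri(rs) if len(rs)>1 else []))
E
python3 a.py
```

```text
{'clock': 0.0, 'tcp_pos': array([ 0.6744, -0.    ,  0.2303]), 'orientation': array([-2.2206, -2.2206,  0.0023]), 'grip_width': 0.08574660287721006}
scene [1.1064 0.6097 0.8812] (3,)
side [ 0.2142 -1.0756  1.0866] (3,)
port scene [271.5 212.3] 0.57 side [361.1 275.4] 0.72 [ 0.61   -0.174   0.1355] [np.float64(0.003258486219971783), np.float64(0.0032584862199716287)]
stop_key_top side [306.6 318.5] 0.38
check_key_top scene [344.6 233.5] 0.46 side [285.3 274.7] 0.38 [ 0.4578 -0.0393  0.0679] [np.float64(0.0011047516998977922), np.float64(0.0011047516998978573)]
thermometer_mid scene [423.1 284.1] 0.72 side [271.2 179.6] 0.55 [0.5118 0.2657 0.1609] [np.float64(0.00046967090402551145), np.float64(0.0004696709040256176)]
thermometer_mark scene [415.5 310. ] 0.59 side [277.  204.4] 0.53 [0.5183 0.2634 0.072 ] [np.float64(0.003406293627606514), np.float64(0.0034062936276065153)]
thermometer_tip scene [414.9 322.7] 0.97 side [276.3 221.3] 0.78 [0.5082 0.2617 0.0121] [np.float64(0.0062448616359818895), np.float64(0.0062448616359820006)]
dial_mid side [305.5 195.3] 0.42
incubator scene [293.5 254.6] 0.95 side [341.6 301.9] 0.96 [ 0.5808 -0.1203 -0.0004] [np.float64(0.0025067777163071707), np.float64(0.0025067777163072023)]
rack scene [399.3 336.3] 0.78 side [289.6 223.3] 0.81 [ 0.5516  0.2578 -0.0071] [np.float64(0.003394770459125562), np.float64(0.003394770459125463)]
microplate scene [263.4 186.6] 0.59 side [340.  421.5] 0.88 [ 0.453  -0.451  -0.0045] [np.float64(0.0007807815928325739), np.float64(0.0007807815928326739)]
reagent_bottle scene [461.  375.2] 0.87 side [270.  194.5] 0.74 [0.5313 0.4182 0.0028] [np.float64(0.005594164882434702), np.float64(0.005594164882434918)]
beaker scene [316.1 345.3] 0.80 side [352.2 230.9] 0.92 [ 0.721   0.1509 -0.0071] [np.float64(0.0018562285242805586), np.float64(0.0018562285242804918)]
```

View pics/scene0.png

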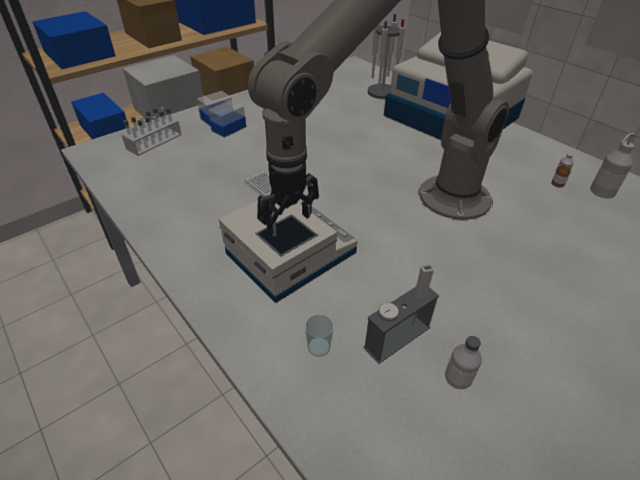

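View pics/side0.png

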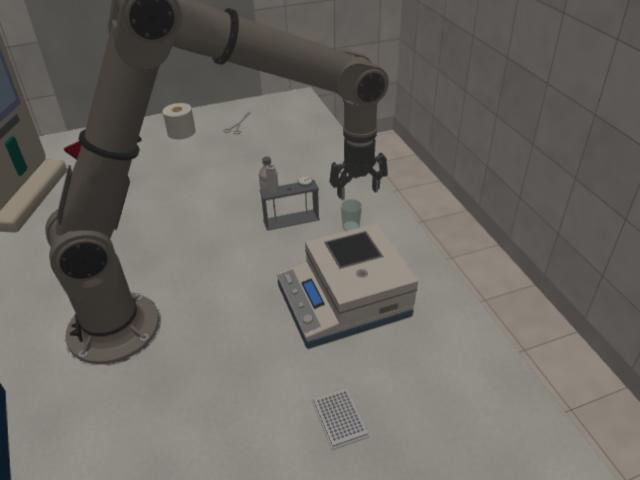

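The scene view shows the stick thermometer's handle at (425,278) at the robot end of the rack, with the dial at (389,311). The side view shows the four keys from (289,278) to (308,319) and the port at (362,272). Next I fit the incubator pose.

```bash
cat > b.py <<'E'
from h import *
from scipy.optimize import least_squares
np.set_printoptions(precision=4,suppress=True)
S=r.grab_frame("side");C=r.grab_frame("scene");W=r.grab_frame("wrist");save(W,"wrist0.png")
ob=[]
for f in(S,C,W):
    for t in("port","stop_key_top","check_key_top","incubator"):
        L=r.landmark_of(f,t)
        if L and L[0]["conf"]>.3: ob.append((f,t,L[0]["point"],3.));print(t,np.round(L[0]["point"],1),L[0]["conf"])
loc=lambda h:{"port":(.03,-.045,.135),"stop_key_top":(-.125,-.075,h),"check_key_top":(-.125,.075,h),"incubator":(0,0,0)}
def P(x,t):
    return np.r_[x[:2],0]+R.from_euler("z",x[2]).apply(loc(x[3])[t])
def res(x): return np.concatenate([(proj(f,P(x,t))-p)/s for f,t,p,s in ob])
s=least_squares(res,[.58,-.12,0,.068],loss="soft_l1",x_scale=[.01,.01,.1,.01])
print("pose",s.x,"yawdeg",np.degrees(s.x[2]));print((res(s.x)*3).reshape(-1,2))
for t in loc(0): print(t,P(s.x,t))
m=r.outline_of(S,"incubator")
v=S["pixels"].copy()
cv2.imwrite("pics/sidecrop.png",cv2.resize(v[170:360,230:440,::-1],None,fx=3,fy=3,interpolation=cv2.INTER_CUBIC))
E
python3 b.py
```

```text
port [360.8 274.2] 0.73
stop_key_top [307.6 317.7] 0.47
check_key_top [287.  275.4] 0.64
incubator [343.1 298.5] 0.85
port [269.6 212.4] 0.9
check_key_top [265.6 187.3] 0.68
incubator [292.3 254.5] 0.7
check_key_top [ 50.9 274.6] 0.7
incubator [226.3 320.1] 0.58
pose [ 0.5861 -0.126   0.0014  0.0727] yawdeg 0.07971046516101886
[[ 0.8127 -0.2874]
 [-1.2532 -0.9855]
 [ 1.0816  0.7586]
 [ 0.2318  4.0608]
 [-0.5052  1.7453]
 [75.7225 43.0592]
 [-2.3738 -0.0762]
 [-0.3774  1.0378]
 [-0.2372 -0.6639]]
port [ 0.6162 -0.171   0.135 ]
stop_key_top [ 0.4612 -0.2012  0.0727]
check_key_top [ 0.461  -0.0512  0.0727]
incubator [ 0.5861 -0.126   0.    ]
```

View pics/sidecrop.png

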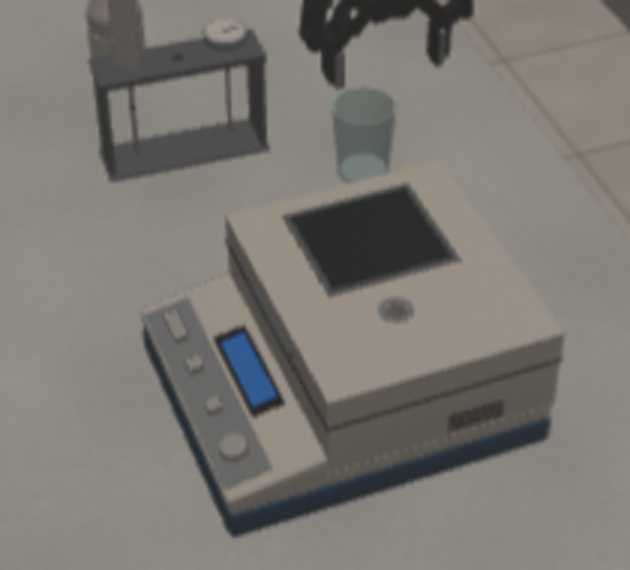

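View pics/wrist0.png

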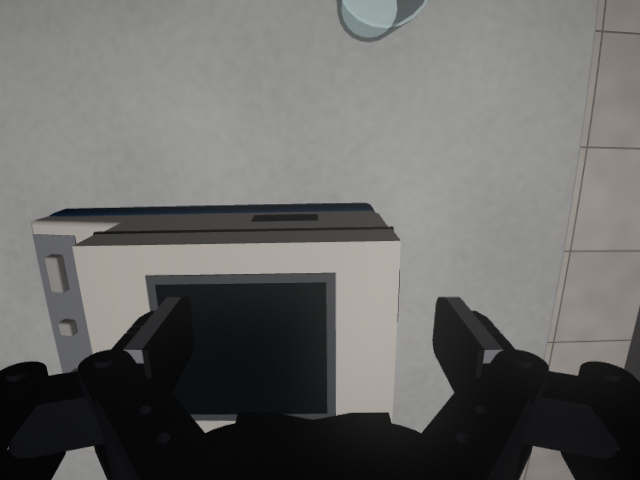

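The crop shows the lid corners, four keys and port clearly. The wrist view shows lid corners at (75,245) and (400,240), check key at (57,273) and a square key at (67,327). I refit with these clicked points.

```bash
cat > c.py <<'E'
from h import *
from scipy.optimize import least_squares
np.set_printoptions(precision=4,suppress=True)
S=r.grab_frame("side");W=r.grab_frame("wrist");C=r.grab_frame("scene")
k=lambda x,y:(230+x/3,170+y/3)
ob=[(S,"check",k(176,326)),(S,"b",k(194,363)),(S,"a",k(213,404)),(S,"stop",k(233,445)),(S,"port",k(396,309)),
(S,"FL",k(229,217)),(S,"FR",k(330,405)),(S,"BR",k(561,335)),
(W,"FL",(75,245)),(W,"BL",(400,240)),(W,"check",(57,273)),(W,"b",(67,327)),(C,"port",(270.5,212.3))]
def loc(t,h):
    return {"port":(.03,-.045,.135),"stop":(-.125,-.075,h),"check":(-.125,.075,h),"a":(-.125,-.025,h),"b":(-.125,.025,h),
 "FL":(-.06,.12,.135),"FR":(-.06,-.12,.135),"BR":(.145,-.12,.135),"BL":(.145,.12,.135)}[t]
P=lambda x,t:np.r_[x[:2],0]+R.from_euler("z",x[2]).apply(loc(t,x[3]))
res=lambda x:np.concatenate([(proj(f,P(x,t))-p)/(3 if f is W else 1) for f,t,p in ob])
s=least_squares(res,[.58,-.12,0,.068],loss="soft_l1",x_scale=[.01,.01,.1,.01])
print("pose",s.x,"yawdeg",np.degrees(s.x[2]));print(np.c_[[str(o[1]) for o in ob],np.round(res(s.x),2).reshape(-1,2)])
for t in("port","stop","check"): print(t,P(s.x,t))
E
python3 c.py
```

```text
pose [ 0.587  -0.1254  0.0154  0.0652] yawdeg 0.8814739563235109
[['check' '-0.35' '-0.16']
 ['b' '-0.32' '0.3']
 ['a' '-0.31' '0.08']
 ['stop' '-0.3' '0.55']
 ['port' '0.0' '0.48']
 ['FL' '-1.25' '-0.64']
 ['FR' '-0.8' '-0.5']
 ['BR' '1.3' '-0.51']
 ['FL' '-0.05' '0.08']
 ['BL' '1.39' '0.15']
 ['check' '-0.37' '0.23']
 ['b' '-0.01' '0.29']
 ['port' '-1.63' '2.26']]
port [ 0.6176 -0.1699  0.135 ]
stop [ 0.4631 -0.2023  0.0652]
check [ 0.4608 -0.0523  0.0652]
```

apply_moves([
  [-0.81,-0.846,0,0,0,0],
  [-0.81,-0.846,0,0,0,0],
  [-0.81,-0.846,0,0,0,0],
  [-0.81,-0.846,0,0,0,0],
  [-0.81,-0.846,0,0,0,0],
], claw=0)

```text
clock: 2.88
tcp_pos: [0.4611, -0.2047, 0.2316]
orientation: [2.224, 2.218, -0.0]
contact_force: [1.1, -1.2, 0.5]
grip_width: 0.0
gripper_force: 0.0
```

apply_moves([
  [0,0,0.2,0,0,0],
  [0,0,0.4,0,0,0],
  [0,0,0.48,0,0,0],
  [0,0,0.48,0,0,0],
])

```text
clock: 3.38
tcp_pos: [0.4625, -0.2022, 0.1101]
orientation: [-2.22, -2.219, 0.002]
contact_force: [-0.1, -0.1, 1.9]
grip_width: 0.0001
gripper_force: 0.0
```

```bash
cat > d.py <<'E'
from h import *
np.set_printoptions(precision=4,suppress=True)
o=r.get_obs();print(o["clock"],o["tcp_pos"],o["orientation"],o["contact_force"],o["grip_width"])
W=r.grab_frame("wrist");save(W,"wrist1.png");print(W["eye"],proj(W,[.4631,-.2023,.0652]),proj(W,[.4608,-.0523,.0652]),proj(W,o["tcp_pos"]))
for t in("stop_key_top","check_key_top","port"):
    for l in r.landmark_of(W,t)[:2]: print(t,l["point"],l["conf"],atz(W,l["point"],.135 if t=="port" else .0652))
E
python3 d.py
```

```text
3.375 [ 0.4625 -0.2022  0.1101] [-2.2195 -2.2194  0.0024] [-0.1131 -0.1051  1.931 ] 8.32615648486134e-05
[ 0.4622 -0.1358  0.2524] [316.0094 264.2431] [310.8405 -85.5668] [314.8355 303.4648]
stop_key_top [313.4, 266.2] 0.67 [ 0.4618 -0.2033  0.0652]
stop_key_top [515.3, 107.8] 0.43 [ 0.5523 -0.1284  0.0652]
```

View pics/wrist1.png

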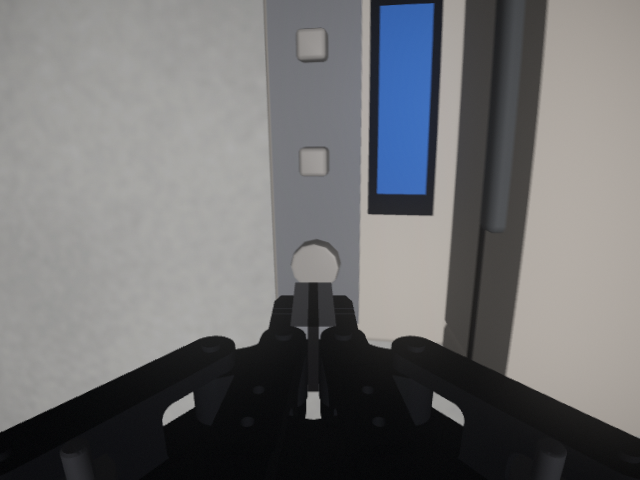

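The wrist view shows the stop key at (316,264), matching the prediction to about a pixel, so the tips are over it. I descend and press.

apply_moves([
  [0,0,0.1,0,0,0],
  [0,0,0.16,0,0,0],
  [0,0,0.17,0,0,0],
  [0,0,0.18,0,0,0],
  [0,0,0.18,0,0,0],
])

```text
clock: 4.2
tcp_pos: [0.4636, -0.2024, 0.0667]
orientation: [2.221, 2.222, 0.0]
contact_force: [-0.7, 1.5, 1.5]
grip_width: -0.0001
gripper_force: 1.1
```

apply_moves([
  [0,0,0.008,0,0,0],
  [0,0,0.016,0,0,0],
  [0,0,0.016,0,0,0],
])

```text
clock: 4.58
tcp_pos: [0.4643, -0.2024, 0.0635]
orientation: [2.221, 2.221, 0.002]
contact_force: [-3.2, 3.0, 15.1]
grip_width: 0.0003
gripper_force: 7.5
```

apply_moves([
  [0,0,-0.1,0,0,0],
  [0,0,-0.2,0,0,0],
  [0,0,-0.2,0,0,0],
])

```text
clock: 4.95
tcp_pos: [0.4651, -0.2033, 0.1139]
orientation: [2.219, 2.218, 0.003]
contact_force: [0.7, -0.1, -0.3]
grip_width: -0.0003
gripper_force: 0.0
```

apply_moves([
  [0.2,-0.004,0,0,0,0],
  [0.4,-0.008,0,0,0,0],
  [0.6,-0.008,0,0,0,0],
  [0.6,-0.008,0,0,0,0],
  [0.6,-0.008,0,0,0,0],
])

```text
clock: 5.58
tcp_pos: [0.4612, -0.053, 0.1117]
orientation: [-2.221, -2.221, 0.001]
contact_force: [0.3, -1.0, -0.0]
grip_width: 0.0002
gripper_force: 0.0
```

```bash
sed -i 's/wrist1/wrist2/' d.py; python3 d.py
```

```text
5.575 [ 0.4612 -0.053   0.1117] [-2.2212 -2.2214  0.0013] [ 0.2543 -0.9825 -0.0262] 0.00019819110574990413
[0.4606 0.0135 0.2539] [317.2592 495.3343] [313.5438 261.448 ] [314.8172 303.4384]
check_key_top [310.7, 264.6] 0.97 [ 0.4594 -0.0539  0.0652]
```

apply_moves([
  [0,-0.004,0.1,0,0,0],
  [0,-0.004,0.16,0,0,0],
  [0,-0.004,0.175,0,0,0],
  [0,-0.004,0.188,0,0,0],
  [0,-0.004,0.188,0,0,0],
])

```text
clock: 6.4
tcp_pos: [0.4603, -0.0529, 0.0655]
orientation: [-2.222, -2.221, 0.001]
contact_force: [-1.5, -0.5, 3.0]
grip_width: -0.0001
gripper_force: 1.3
```

apply_moves([
  [0,0,0.006,0,0,0],
  [0,0,0.012,0,0,0],
  [0,0,0.012,0,0,0],
])

```text
clock: 6.78
tcp_pos: [0.4611, -0.0527, 0.0634]
orientation: [2.221, 2.22, 0.001]
contact_force: [-4.5, -1.1, 14.1]
grip_width: 0.0002
gripper_force: 7.1
```

apply_moves([
  [0,0,-0.25,0,0,0],
  [0,0,-0.5,0,0,0],
  [0,0,-0.75,0,0,0],
  [0,0,-0.96,0,0,0],
  [0,0,-0.96,0,0,0],
])

```text
clock: 7.4
tcp_pos: [0.4635, -0.0521, 0.3069]
orientation: [2.216, 2.217, 0.012]
contact_force: [-0.6, -0.1, -0.6]
grip_width: 0.0004
gripper_force: 0.0
```

apply_moves([
  [0.24,0.05,0,0,0,0],
  [0.48,0.1,0,0,0,0],
  [0.72,0.15,0,0,0,0],
  [0.92,0.2,0,0,0,0],
  [0.92,0.2,0,0,0,0],
], claw=1)

```text
clock: 8.02
tcp_pos: [0.5098, 0.1828, 0.3007]
orientation: [-2.211, -2.228, 0.0]
contact_force: [0.2, -1.6, -0.5]
grip_width: 0.085
gripper_force: 0.0
```

```bash
cat > e.py <<'E'
from h import *
import sys
np.set_printoptions(precision=4,suppress=True)
o=r.get_obs();print(o["clock"],o["tcp_pos"],o["orientation"],o["grip_width"])
fs={n:r.grab_frame(n) for n in("wrist","scene","side")};save(fs["wrist"],sys.argv[1])
print(proj(fs["wrist"],[.512,.264,.21]))
for t in("thermometer_mid","thermometer_mark","thermometer_tip","rack","dial_mid"):
    rs=[]
    for n,f in fs.items():
        L=r.landmark_of(f,t)
        if L and L[0]["conf"]>.3: rs.append(ray(f,L[0]["point"]));print(t,n,np.round(L[0]["point"],1),round(L[0]["conf"],2))
    if len(rs)>1: print(tri(rs))
E
python3 e.py wrist3.png
```

```text
8.025 [0.5098 0.1828 0.3007] [-2.2109 -2.2284  0.0001] 0.08500961584550205
[319.7432  95.1362]
thermometer_mid wrist [318.  100.9] 0.6
thermometer_mid scene [421.8 282.9] 0.61
thermometer_mid side [272.3 180.6] 0.86
(array([0.5123, 0.2622, 0.1606]), [np.float64(0.0015168755244937325), np.float64(0.0009259284894614999), np.float64(0.0014556403408899638)])
thermometer_mark scene [417.1 310. ] 0.82
thermometer_mark side [274.1 204.7] 0.83
(array([0.5117, 0.2656, 0.0701]), [np.float64(0.0012534482472038547), np.float64(0.0012534482472040254)])
thermometer_tip scene [413.5 324.2] 0.59
thermometer_tip side [274.  222.8] 0.54
(array([0.5046, 0.2613, 0.0052]), [np.float64(0.0016188665687005932), np.float64(0.001618866568700472)])
rack wrist [363.3 114.9] 0.88
rack scene [397.3 336.3] 0.94
rack side [289.7 223.5] 0.76
(array([ 0.5565,  0.2569, -0.0061]), [np.float64(0.005173521937834143), np.float64(0.0034191832845506536), np.float64(0.0034552050692187794)])
dial_mid scene [306.9 204.4] 0.45
dial_mid side [304.4 195.8] 0.72
(array([ 0.5688, -0.0074,  0.2594]), [np.float64(0.03958365582216284), np.float64(0.03958365582216282)])
```

View pics/wrist3.png

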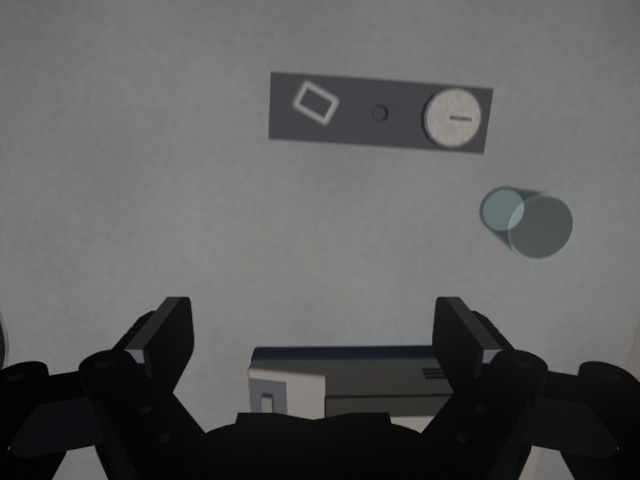

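The wrist view shows the handle top around (317,103), turned about 36° clockwise, and the dial at (453,117). I measure the handle's corners precisely.

```bash
cat > g.py <<'E'
from h import *
import sys
np.set_printoptions(precision=4,suppress=True)
o=r.get_obs();W=r.grab_frame("wrist");print(o["clock"],o["tcp_pos"],o["orientation"])
m=r.outline_of(W,"thermometer")[0];print(m["rect"],m["conf"])
x,y,w,h=[int(v) for v in m["rect"]]
g=cv2.cvtColor(W["pixels"],cv2.COLOR_RGB2GRAY);X=max(x-6,0);Y=max(y-6,0);sub=g[Y:y+h+6,X:x+w+6]
t,b=cv2.threshold(sub,0,255,cv2.THRESH_OTSU)
mm=m["pixels"].astype(np.uint8)
for name,b,off in(("otsu",b,(X,Y)),("mask",mm,(0,0))):
    cs=cv2.findContours(b,cv2.RETR_EXTERNAL,cv2.CHAIN_APPROX_NONE)[0];c=max(cs,key=cv2.contourArea)[:,0]+np.array(off)
    Q=np.array([atz(W,p,.21)[:2] for p in c])
    rc=cv2.minAreaRect((Q*1000).astype(np.float32));print(name,rc,len(c))
E
python3 g.py
```

```text
8.925 [0.5105 0.1776 0.3023] [-2.2214 -2.2214 -0.    ]
[289.8, 69.2, 46.5, 48.8] 0.88
otsu ((509.6435852050781, 260.96380615234375), (16.347667694091797, 22.28471565246582), 61.25042724609375) 116
mask ((509.0711669921875, 260.2327880859375), (19.444103240966797, 24.290098190307617), 59.73707962036133) 125
```

apply_moves([
  [0.05,-0.06,0,0,0,0.11],
  [0.104,-0.132,0,0,0,0.22],
  [0.104,-0.132,0,0,0,0.333],
  [0.104,-0.132,0,0,0,0.333],
  [0.104,-0.132,0,0,0,0.333],
])

```text
clock: 9.65
tcp_pos: [0.4777, 0.2033, 0.3023]
orientation: [2.718, 1.576, 0.0]
contact_force: [0.2, 0.6, -0.4]
grip_width: 0.0852
gripper_force: 0.0
```

apply_moves([
  [0,0,0,0,0,0],
  [0,0,0,0,0,0],
])

```text
clock: 9.9
tcp_pos: [0.4777, 0.2033, 0.3023]
orientation: [-2.72, -1.572, 0.0]
contact_force: [0.1, -0.4, 0.3]
grip_width: 0.0853
gripper_force: 0.0
```

```bash
cat >> g.py <<'E'
M=R.from_rotvec(o["orientation"]).as_matrix();print("toolx",M[:,0],"tooly",M[:,1],"yaw y",np.degrees(np.arctan2(M[1,1],M[0,1])))
d=np.r_[rc[0][0]/1e3,rc[0][1]/1e3,.165]-o["tcp_pos"];print("shift units to mask centre",M.T@d/.25)
cv2.imwrite("pics/w4.png",W["pixels"][:,:,::-1])
E
python3 g.py
```

```text
9.9 [0.4777 0.2033 0.3023] [-2.7199 -1.5722  0.    ]
[288.4, 104.7, 44.6, 36.1] 0.65
otsu ((509.8499755859375, 261.15032958984375), (15.746214866638184, 21.87224578857422), 60.03932189941406) 128
mask ((509.5071105957031, 261.6435546875), (17.36097526550293, 24.078920364379883), 60.048282623291016) 133
toolx [ 0.4991  0.8665 -0.    ] tooly [ 0.8665 -0.4991 -0.    ] yaw y -29.94081742624505
shift units to mask centre [ 0.2657 -0.0061  0.549 ]
```

View pics/w4.png

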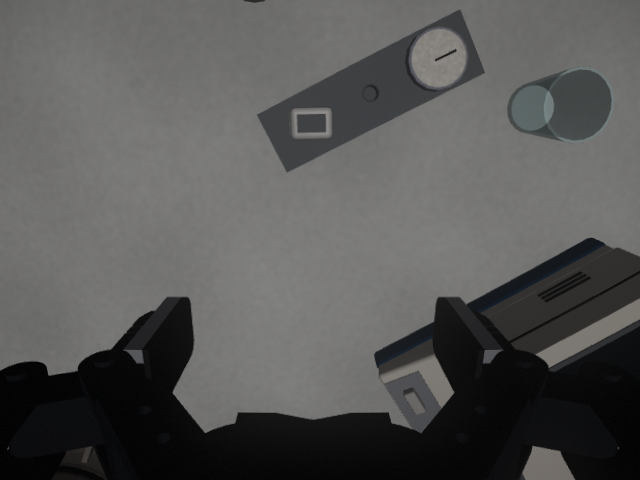

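The slab's edges now align with the image axes, centred at (312,123), so the yaw is right. I move over it, descend and grip.

apply_moves([
  [0.14,-0.002,0,0,0,0],
  [0.27,-0.003,0,0,0,0],
  [0.27,-0.003,0.05,0,0,0],
  [0.27,-0.003,0.15,0,0,0],
  [0.27,-0.003,0.25,0,0,0],
])

```text
clock: 10.62
tcp_pos: [0.5102, 0.2612, 0.2386]
orientation: [2.72, 1.571, -0.001]
contact_force: [0.4, -0.7, -0.5]
grip_width: 0.0853
gripper_force: 0.0
```

apply_moves([
  [0,0,0.1,0,0,0],
  [0,0,0.2,0,0,0],
  [0,0,0.3,0,0,0],
  [0,0,0.32,0,0,0],
  [0,0,0.32,0,0,0],
])

```text
clock: 11.25
tcp_pos: [0.5106, 0.2618, 0.16]
orientation: [2.72, 1.571, -0.001]
contact_force: [-0.5, 0.6, -0.1]
grip_width: 0.0855
gripper_force: 0.0
```

apply_moves([
  [0,0,0,0,0,0],
  [0,0,0,0,0,0],
  [0,0,0,0,0,0],
  [0,0,0,0,0,0],
  [0,0,0,0,0,0],
], claw=0, newtons=50)

```text
clock: 11.88
tcp_pos: [0.5108, 0.2626, 0.1603]
orientation: [-2.72, -1.572, -0.001]
contact_force: [0.1, -0.1, 3.4]
grip_width: 0.0238
gripper_force: 49.2
```

apply_moves([
  [0,0,0,0,0,0],
  [0,0,0,0,0,0],
  [0,0,0,0,0,0],
  [0,0,0,0,0,0],
])

```text
clock: 12.38
tcp_pos: [0.5109, 0.2626, 0.1603]
orientation: [-2.72, -1.572, -0.001]
contact_force: [-1.6, -0.3, 5.4]
grip_width: 0.0234
gripper_force: 49.3
```

apply_moves([
  [0,0,-0.04,0,0,0],
  [0,0,-0.12,0,0,0],
  [0,0,-0.22,0,0,0],
  [0,0,-0.34,0,0,0],
  [0,0,-0.46,0,0,0],
])

```text
clock: 13.0
tcp_pos: [0.5102, 0.2621, 0.2757]
orientation: [2.72, 1.571, -0.001]
contact_force: [0.5, 1.0, -0.9]
grip_width: 0.0234
gripper_force: 49.0
```

apply_moves([
  [0,0,-0.1,0,0,0],
  [0,0,-0.2,0,0,0],
  [0,0,-0.3,0,0,0],
  [0,0,-0.3,0,0,0],
  [0,0,-0.3,0,0,0],
])

```text
clock: 13.62
tcp_pos: [0.5101, 0.262, 0.3487]
orientation: [2.72, 1.572, -0.003]
contact_force: [0.0, 1.0, -1.0]
grip_width: 0.0236
gripper_force: 49.0
```

```bash
cat > m.py <<'E'
from h import *
import sys
np.set_printoptions(precision=4,suppress=True)
o=r.get_obs();print(o["clock"],o["tcp_pos"],o["orientation"],o["grip_width"],o["gripper_force"])
fs={n:r.grab_frame(n) for n in("scene","side")}
X={}
for t in("thermometer_mid","thermometer_mark","thermometer_tip","port"):
    rs=[]
    for n,f in fs.items():
        L=r.landmark_of(f,t)
        if L and L[0]["conf"]>.3: rs.append(ray(f,L[0]["point"]));print(t,n,np.round(L[0]["point"],1),round(L[0]["conf"],2))
    if len(rs)>1: X[t]=tri(rs);print(X[t])
c=[]
for n,f in fs.items():
    p=proj(f,np.array(o["tcp_pos"])-[0,0,.04]).round().astype(int)
    y,x=np.clip(p[1]-85,0,310),np.clip(p[0]-65,0,510)
    print(n,"crop origin",x,y);c.append(cv2.resize(f["pixels"][y:y+170,x:x+130,::-1],None,fx=3,fy=3,interpolation=cv2.INTER_CUBIC))
cv2.imwrite("pics/"+sys.argv[1],np.hstack(c))
E
python3 m.py m1.png
```

```text
13.625 [0.5101 0.262  0.3487] [ 2.7202  1.5715 -0.0025] 0.023598033134018558 49.010560512542725
thermometer_mid scene [438.7 215.8] 0.76
thermometer_mid side [263.5 120.4] 0.78
(array([0.5091, 0.2642, 0.3536]), [np.float64(0.004575453594998678), np.float64(0.004575453594998532)])
thermometer_mark scene [430.1 250.1] 0.66
thermometer_mark side [269.3 153.6] 0.55
(array([0.5097, 0.2586, 0.2557]), [np.float64(0.0020627912012869086), np.float64(0.0020627912012870326)])
thermometer_tip scene [426.1 268.2] 0.91
thermometer_tip side [273.3 171.7] 0.66
(array([0.5114, 0.2561, 0.1986]), [np.float64(0.00712466349208364), np.float64(0.007124663492083757)])
port scene [269.8 212.3] 0.83
port side [362.6 277.6] 0.92
(array([ 0.6117, -0.1798,  0.1327]), [np.float64(0.00321828967766134), np.float64(0.0032182896776612054)])
scene crop origin 370 147
side crop origin 202 51
```

View pics/m1.png

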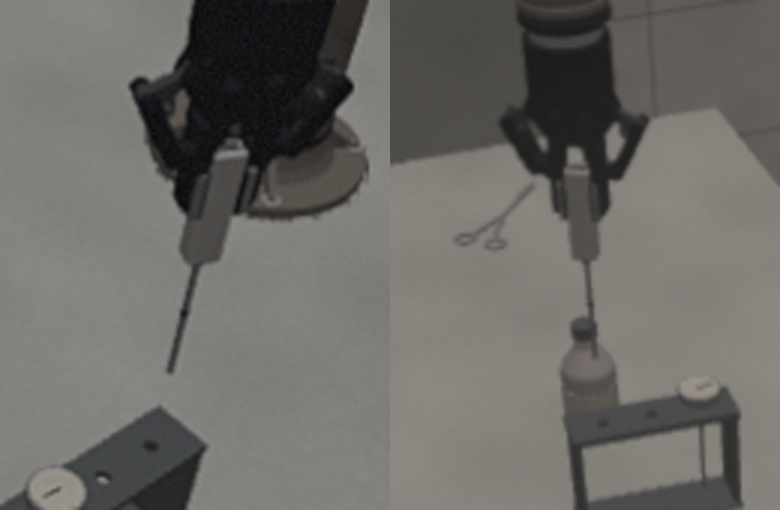

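The stick is held, with its ring at scene (431,252) and tip at (427,271), well clear of the rack. I carry it above the port.

apply_moves([
  [-0.1,0.1,0,0,0,0],
  [-0.24,0.23,0,0,0,0],
  [-0.38,0.365,0,0,0,0],
  [-0.52,0.5,0,0,0,0],
  [-0.64,0.617,0,0,0,0],
])

```text
clock: 14.75
tcp_pos: [0.5646, 0.0446, 0.35]
orientation: [2.721, 1.57, 0.001]
contact_force: [0.8, 0.9, -1.1]
grip_width: 0.0235
gripper_force: 49.0
```

apply_moves([
  [-0.14,0.135,0,0,0,0],
  [-0.28,0.27,0,0,0,0],
  [-0.42,0.405,0,0,0,0],
  [-0.55,0.53,0,0,0,0],
  [-0.641,0.617,0,0,0,0],
])

```text
clock: 15.38
tcp_pos: [0.6179, -0.1719, 0.3497]
orientation: [2.721, 1.568, -0.001]
contact_force: [0.6, 0.5, 0.1]
grip_width: 0.0235
gripper_force: 49.1
```

apply_moves([
  [0,0,0,0,0,0],
  [0,0,0,0,0,0],
  [0,0,0,0,0,0],
  [0,0,0,0,0,0],
])

```text
clock: 15.88
tcp_pos: [0.6179, -0.168, 0.35]
orientation: [-2.719, -1.574, -0.001]
contact_force: [0.3, -0.8, -1.0]
grip_width: 0.0233
gripper_force: 49.1
```

```bash
cat > n.py <<'E'
from h import *
import sys
np.set_printoptions(precision=4,suppress=True)
o=r.get_obs();print(o["clock"],o["tcp_pos"],o["orientation"],o["grip_width"],o["gripper_force"])
fs={n:r.grab_frame(n) for n in("scene","side","wrist")}
np.savez("last.npz",**{n+k:np.array(f[k]) for n,f in fs.items() for k in("pixels","intrinsics","dist","eye","attitude")})
for t in("thermometer_mark","thermometer_tip","port"):
    for n,f in fs.items():
        L=r.landmark_of(f,t)
        if L: print(t,n,np.round(L[0]["point"],1),round(L[0]["conf"],2))
p=np.array(o["tcp_pos"]);c=[]
for n,f,w in(("scene",fs["scene"],66),("side",fs["side"],66),("wrist",fs["wrist"],132)):
    q=proj(f,[.6176,-.17,.17 if n!="wrist" else .135]).round().astype(int);h=w*2 if n!="wrist" else w*2
    y,x=int(np.clip(q[1]-h//2,0,480-h)),int(np.clip(q[0]-w//2 if n!="wrist" else q[0]-w,0,640-(w if n!="wrist" else 2*w)))
    W=w if n!="wrist" else 2*w
    s=4 if n!="wrist" else 1
    print(n,"crop origin",x,y,"scale",528/h);c.append(cv2.resize(f["pixels"][y:y+h,x:x+W,::-1],None,fx=528/h,fy=528/h,interpolation=cv2.INTER_CUBIC))
v=np.hstack(c);print(v.shape);k=min(1,800/v.shape[1]);cv2.imwrite("pics/"+sys.argv[1],cv2.resize(v[:,:264*2],None,fx=1,fy=1));cv2.imwrite("pics/w"+sys.argv[1],v[:,264*2:])
print("port proj",{n:proj(f,[.6176,-.17,.135]) for n,f in fs.items()})
E
python3 n.py n1.png
```

```text
15.875 [ 0.6179 -0.168   0.35  ] [-2.7188 -1.5737 -0.0006] 0.02326305937174331 49.132786989212036
thermometer_mark scene [267.4 176.6] 0.77
thermometer_mark side [365.2 230.9] 0.65
thermometer_mark wrist [310.8 242.1] 0.97
thermometer_tip scene [266.9 190.9] 0.8
thermometer_tip side [363.5 255.4] 0.86
thermometer_tip wrist [313.  215.3] 0.78
port scene [269.4 209.8] 0.62
port wrist [315.2 204.7] 0.95
scene crop origin 235 138 scale 4.0
side crop origin 329 197 scale 4.0
wrist crop origin 182 69 scale 2.0
(528, 1056, 3)
port proj {'scene': array([268.8637, 214.5342]), 'side': array([362.0001, 273.5146]), 'wrist': array([313.5501, 201.0356])}
```

```bash
python3 -c "
import cv2,numpy as np
a=cv2.imread('pics/n1.png');b=cv2.imread('pics/wn1.png')
cv2.imwrite('pics/v1.png',np.hstack([a,b[:,132:396]]))"
```

```text
(no output)
```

View pics/v1.png

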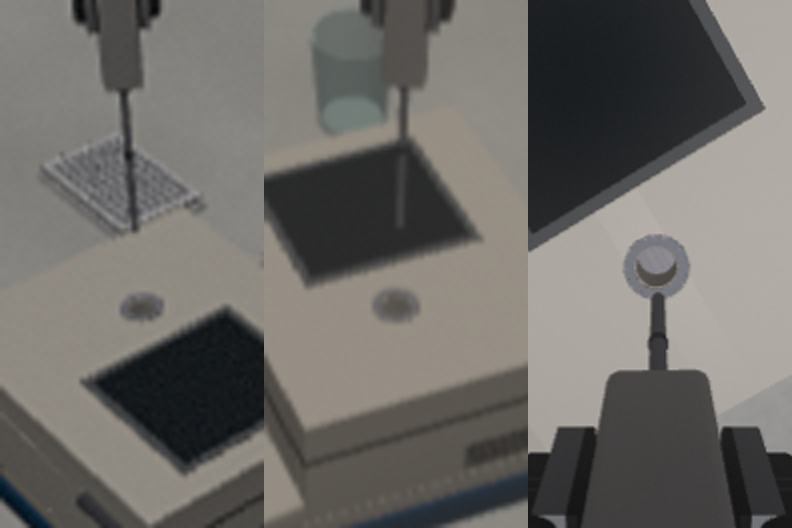

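The ring is at scene (267,177), side about (364,240); the tip is at scene (268.8,195.5), side (363,253.5), wrist (312.5,216.5); the port is at scene (270.5,214.5), side (362,273), wrist (312,202). I fit stem and port together.

```bash
cat > q.py <<'E'
from h import *
from scipy.optimize import least_squares
np.set_printoptions(precision=4,suppress=True)
Z=np.load("last.npz");F={n:{k:Z[n+k] for k in("intrinsics","dist","eye","attitude")} for n in("scene","side","wrist")}
s=lambda x,y:(235+x/4,138+y/4); d=lambda x,y:(329+(x-264)/4,197+y/4); w=lambda x,y:(248+(x-528)/2,69+y/2)
ob=[("scene",.11,s(123,90)),("scene",.06,s(129,156)),("scene",0,s(135,230)),("scene",None,s(142,306)),
("side",.11,d(404,88)),("side",0,d(400.5,227)),("side",None,d(396,305)),
("wrist",.11,w(658,370)),("wrist",.06,w(657.5,341)),("wrist",0,w(657,294)),("wrist",None,w(656.5,266))]
def res(x,use=("scene","side","wrist")):
    a=np.array([x[3],x[4],1]);a/=np.linalg.norm(a);out=[]
    for n,l,p in ob:
        if n in use:
            X=np.r_[x[5:7],.135] if l is None else x[:3]+l*a
            out+=list((proj(F[n],X)-p)/(1.5 if n=="wrist" else 1))
    return np.array(out)
for use in(("scene","side","wrist"),("scene","side"),("side","wrist"),("scene","wrist")):
    q=least_squares(lambda x:res(x,use),[.618,-.17,.19,0,0,.6176,-.17],x_scale=[.01,.01,.01,.05,.05,.01,.01])
    x=q.x;print(use,"tip",x[:3],"lean deg",np.degrees(x[3:5]),"port",x[5:],"port-tip mm",(x[5:]-x[:2])*1e3,"rms",np.sqrt((q.fun**2).mean()))
o=r.get_obs();M=R.from_rotvec(o["orientation"]).as_matrix();print(o["tcp_pos"]);print(M)
E
python3 q.py
```

```text
('scene', 'side', 'wrist') tip [ 0.616  -0.1706  0.1959] lean deg [1.7988 2.8292] port [ 0.6161 -0.1697] port-tip mm [0.0798 0.8571] rms 1.1000164949296947
('scene', 'side') tip [ 0.6171 -0.1674  0.1958] lean deg [-0.2003 -0.3056] port [ 0.6163 -0.1681] port-tip mm [-0.7688 -0.7557] rms 0.7501561236645489
('side', 'wrist') tip [ 0.6164 -0.1708  0.1952] lean deg [1.6512 2.8274] port [ 0.6165 -0.1701] port-tip mm [0.1283 0.7207] rms 1.2273129072302993
('scene', 'wrist') tip [ 0.6156 -0.1707  0.1965] lean deg [2.1184 3.127 ] port [ 0.6157 -0.1697] port-tip mm [0.0719 0.9545] rms 1.0820507334672074
[ 0.6179 -0.1692  0.3498]
[[ 0.4996  0.8663 -0.    ]
 [ 0.8663 -0.4996  0.    ]
 [ 0.     -0.     -1.    ]]
```

```bash
sed -i 's/("wrist",.11,w(658,370)),//' q.py; python3 q.py | grep tip
```

```text
('scene', 'side', 'wrist') tip [ 0.6169 -0.1692  0.196 ] lean deg [-0.3217 -0.318 ] port [ 0.6161 -0.1697] port-tip mm [-0.7872 -0.459 ] rms 0.7147357275320824
('scene', 'side') tip [ 0.6171 -0.1674  0.1958] lean deg [-0.2003 -0.3056] port [ 0.6163 -0.1681] port-tip mm [-0.7688 -0.7557] rms 0.7501561236645489
('side', 'wrist') tip [ 0.6174 -0.1688  0.1973] lean deg [-0.424  -1.2527] port [ 0.6165 -0.1701] port-tip mm [-0.896  -1.2486] rms 0.3943252100059521
('scene', 'wrist') tip [ 0.6163 -0.1699  0.1946] lean deg [-0.3803  0.016 ] port [ 0.6157 -0.1697] port-tip mm [-0.6596  0.178 ] rms 0.6574171380014169
```

apply_moves([
  [-0.003,-0.002,0.03,0,0,0],
  [-0.003,-0.002,0.07,0,0,0],
  [-0.003,-0.002,0.12,0,0,0],
  [-0.003,-0.002,0.16,0,0,0],
  [-0.003,-0.002,0.18,0,0,0],
])

```text
clock: 17.1
tcp_pos: [0.6167, -0.1695, 0.3037]
orientation: [-2.72, -1.571, 0.002]
contact_force: [0.6, -0.8, -0.1]
grip_width: 0.0238
gripper_force: 49.1
```

apply_moves([
  [0,0,0,0,0,0],
  [0,0,0,0,0,0],
  [0,0,0,0,0,0],
])

```text
clock: 17.48
tcp_pos: [0.6173, -0.1696, 0.3053]
orientation: [2.72, 1.571, 0.001]
contact_force: [-1.1, 0.2, -0.9]
grip_width: 0.0234
gripper_force: 49.1
```

```bash
python3 n.py n2.png;  python3 -c "
import cv2,numpy as np
a=cv2.imread('pics/n2.png');b=cv2.imread('pics/wn2.png')
cv2.imwrite('pics/v2.png',np.hstack([a,b[:,132:396]]))"
```

```text
17.475 [ 0.6173 -0.1696  0.3053] [2.7198 1.5712 0.001 ] 0.023413013099149088 49.1402542591095
thermometer_mark scene [268. 190.] 0.76
thermometer_mark side [364.5 250.3] 0.97
thermometer_mark wrist [312.4 243.5] 0.6
thermometer_tip scene [268.7 207.8] 0.94
thermometer_tip side [363.7 269.1] 0.63
thermometer_tip wrist [313.  217.9] 0.67
port scene [270.3 212.9] 0.61
port side [360.8 273.6] 0.77
port wrist [314.3 211.7] 0.94
scene crop origin 235 138 scale 4.0
side crop origin 329 197 scale 4.0
wrist crop origin 182 78 scale 2.0
(528, 1056, 3)
port proj {'scene': array([268.8637, 214.5342]), 'side': array([362.0001, 273.5146]), 'wrist': array([313.649, 210.056])}
```

View pics/v2.png

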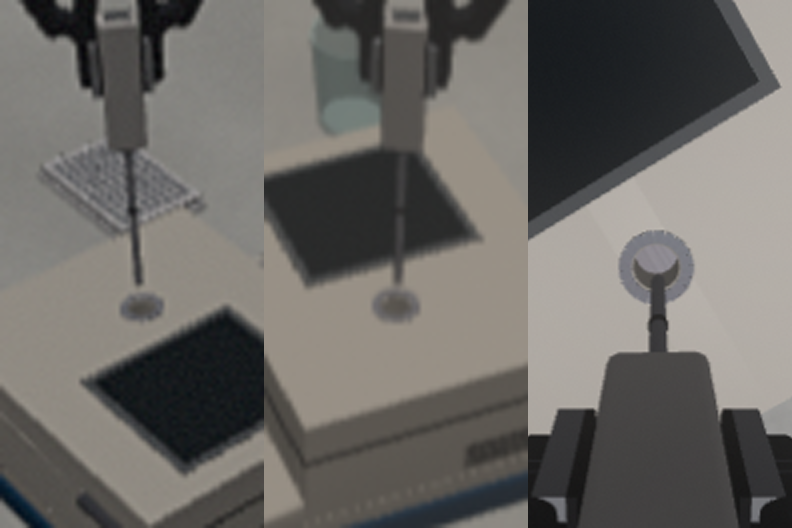

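The tip is now just above the port, at montage (139,284), (398,282) and (657,275), with the port at (142,306), (396,305) and (656,266). I refit with these points.

```bash
python3 - <<'E'
s=open("q.py").read().split("\n")
i=[k for k,l in enumerate(s) if l.startswith("ob=")][0];j=[k for k,l in enumerate(s) if l.startswith("def res")][0]
s[i:j]=['ob=[("scene",.11,s(129,150)),("scene",.06,s(133,210)),("scene",0,s(139,284)),("scene",None,s(142,306)),("side",.11,d(403,150)),("side",.06,d(400.5,210)),("side",0,d(398.5,283)),("side",None,d(396,305)),("wrist",.06,w(658,324)),("wrist",0,w(657,276)),("wrist",None,w(656.5,266))]']
open("q2.py","w").write("\n".join(s).replace("69+y/2","78+y/2"))
E
python3 q2.py | grep tip
```

```text
('scene', 'side', 'wrist') tip [ 0.6165 -0.1702  0.1524] lean deg [-0.2948 -0.5065] port [ 0.6162 -0.1697] port-tip mm [-0.296   0.4734] rms 0.7324962336416754
('scene', 'side') tip [ 0.6171 -0.1685  0.152 ] lean deg [-0.3256 -0.465 ] port [ 0.6163 -0.1681] port-tip mm [-0.7738  0.3833] rms 0.7671971294359761
('side', 'wrist') tip [ 0.6168 -0.1698  0.1536] lean deg [-0.2145 -1.5151] port [ 0.6165 -0.17  ] port-tip mm [-0.2998 -0.2298] rms 0.4045365264510998
('scene', 'wrist') tip [ 0.6159 -0.1709  0.1505] lean deg [-0.6624 -0.232 ] port [ 0.6159 -0.1697] port-tip mm [-0.0628  1.1783] rms 0.6803918496099955
```

Centred within about 1 mm and upright. I lower about 79 mm straight down.

apply_moves([
  [0,0,0.03,0,0,0],
  [0,0,0.07,0,0,0],
  [0,0,0.11,0,0,0],
  [0,0,0.15,0,0,0],
  [0,0,0.18,0,0,0],
])

```text
clock: 18.7
tcp_pos: [0.6168, -0.1695, 0.2588]
orientation: [-2.72, -1.571, 0.001]
contact_force: [-0.7, 0.7, -1.5]
grip_width: 0.0234
gripper_force: 49.1
```

apply_moves([
  [0,0,0.04,0,0,0],
  [0,0,0.08,0,0,0],
  [0,0,0.11,0,0,0],
  [0,0,0.13,0,0,0],
  [0,0,0.13,0,0,0],
])

```text
clock: 19.32
tcp_pos: [0.6169, -0.1695, 0.227]
orientation: [-2.72, -1.571, 0.001]
contact_force: [0.1, 0.3, -0.8]
grip_width: 0.0237
gripper_force: 49.1
```

apply_moves([
  [0,0,0,0,0,0],
  [0,0,0,0,0,0],
  [0,0,0,0,0,0],
  [0,0,0,0,0,0],
])

```text
clock: 19.82
tcp_pos: [0.6171, -0.1696, 0.2274]
orientation: [2.72, 1.572, 0.0]
contact_force: [-0.6, 0.2, -1.2]
grip_width: 0.0234
gripper_force: 49.1
```

```bash
python3 n.py n3.png
python3 - <<'E'
from h import *
from scipy.optimize import least_squares
np.set_printoptions(precision=4,suppress=True)
fs=[r.grab_frame(n) for n in("scene","side","wrist")]
rs=[]
for f in fs:
    for t in("thermometer_mark","thermometer_mid"):
        L=r.landmark_of(f,t)
        if L: print(t,np.round(L[0]["point"],1),round(L[0]["conf"],2)); 
        if L and t=="thermometer_mark": rs.append(ray(f,L[0]["point"]))
print(tri(rs))
for f in fs: print(proj(f,[.6163,-.1697,.135]),proj(f,[.6163,-.1697,.143]))
E
```

```text
19.825 [ 0.6171 -0.1696  0.2274] [2.7202 1.5715 0.0002] 0.023421939561667982 49.13983762264252
thermometer_mark scene [270.8 211.7] 0.71
thermometer_mark side [363.  271.3] 0.87
thermometer_mark wrist [310.7 241. ] 0.95
thermometer_tip wrist [315.1 217.7] 0.81
port scene [270.5 211.4] 0.67
port side [362.5 274.1] 0.68
port wrist [316.3 242.4] 0.71
scene crop origin 235 138 scale 4.0
side crop origin 329 197 scale 4.0
wrist crop origin 182 105 scale 2.0
(528, 1056, 3)
port proj {'scene': array([268.8637, 214.5342]), 'side': array([362.0001, 273.5146]), 'wrist': array([314.3254, 237.0172])}
thermometer_mid [262.  186.4] 0.6
thermometer_mark [363.1 273.6] 0.74
thermometer_mid [363.8 241.5] 0.93
thermometer_mark [311.1 242.1] 0.71
thermometer_mid [315.2 312.7] 0.59
(array([ 0.6169, -0.1722,  0.1372]), [np.float64(0.0024383231205683926), np.float64(0.002438323120568125)])
[269.3279 214.394 ] [269.1338 212.0586]
[361.4615 273.5674] [361.5386 271.195 ]
[312.2224 237.6521] [312.2084 241.4281]
```

```bash
python3 -c "
from bench import r
print(r.hand_in())"
```

```text
the job is handed in; nothing more can be done
None
```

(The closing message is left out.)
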